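Lock the chuck's jam nut against a counter-held spindle

TASK

Lock the setting of the small bench chuck. Slide the flat fork spanner along its guide until it is fully home on the spindle's square, swing the locknut's lever clockwise (seen from above) until the nut is tight while the spanner keeps the chuck from turning with it, then draw the spanner back along its guide until its jaws are well clear of the square. Leave the other things on the table where they are.

Things in the scene. Friction and masses are not known exactly. Their poses are not given: they have to be found in the camera images.
- chuck_base: aluminium base of the bench chuck, fixed to the table. Origin: on the table, on the vertical spindle axis; x runs out along the spanner's guide, z up. Plate 10 mm thick, x = -68 to 210 mm, 104 mm wide. The square (part of the spindle) is 40x40 mm; above it are the nut and a collet head 34 mm across (with a small pointer reaching 27 mm from the axis), top 84 mm above the table
- guide_end (a point): top centre of the guide's end stop, 205 mm from the spindle axis, 28 mm above the table. Two rails run from x = 28 to 208 mm of the base at y = +-34 to +-47 mm; their lips (top 28 mm above the table) overhang the spanner's edges and leave 60 mm open between them. The rails keep the spanner from turning and lifting: it only slides along x
- spindle (a joint): turn of the spindle (square and collet head) in the base, rad, growing clockwise from above; starts within 0.03 of 0, where the square's sides are parallel to the guide. It turns easily (0.08 N m, less than the nut's drag): without the spanner on its square it turns along with the nut. In the spanner it has about 0.1 rad of play
- locknut (a joint): turn of the locknut on the spindle, rad, growing clockwise from above (tightening). It starts loose between 0 and 0.35 and is tight at its stop at 1.3. It drags with 0.22 N m (about 3 N at the lever) and stays where it is left. Hexagon, 42 mm across flats, top 48 mm above the table
- lever_point (a point): middle of the locknut's lever, 80 mm from the spindle axis, 39 mm above the table. Straight radial steel bar 12 mm wide, 14 mm tall (32 to 46 mm above the table), ending 107 mm from the axis in a 17 mm wide end piece. It sweeps the side away from the guide: in the base's frame it points at 217 deg - locknut - spindle, anticlockwise from x
- spanner: flat steel fork spanner in the guide, 139 mm long, 66 wide, 12 thick, 0.35 kg. Origin: underside, centre of the jaws; x from jaws to tail, parallel to the base's x. Jaw gap 43 mm, prongs x = -28 to 22 mm, tail end 111 mm. Fully home: origin within 3 mm of the spindle axis, stopped by the square. Clear of the square: 50 mm or more out. Starts 62 to 84 mm out; the end stop is at 89 mm
- tab_top (a point): centre of the top edge of the spanner's upright tab, 64 mm above the table. The tab is a plate 10 mm thick along the guide and 40 mm wide across it, standing from the spanner's top (22 mm above the table) to 64 mm, at x = 95 mm of the spanner's frame. It can be pushed either way along the guide
- ink_bottle: square glass ink bottle with a black cap, 52x52x52 mm, the one nearer the tall black drum, bystander, origin at the centre of its underside
- loupe: black eye loupe standing on its wide rim, 36 mm across, 34 mm tall, bystander, origin at the centre of its underside
- nib_tin: round dark green tin, 50 mm across, 26 mm tall, the one beside the chuck, bystander, origin at the centre of its underside
- eraser: eraser in a card sleeve, 21x50x11 mm, bystander, origin at the centre of its underside
- burin: hand graver with a mushroom handle, 24x111x24 mm, bystander, origin at the centre of its underside
- vial: small vial with a dark cap, 25 mm across, 50 mm tall, bystander, origin at the centre of its underside
- small_carton: white carton, 71x162x28 mm, bystander, origin at the centre of its underside
Not all that is in view belongs to the job. Of the things shaped like the spanner, the steel one is meant.

How it is judged:
By the outcome, as a careful person would: the job done as asked, in the order asked, and still so for the second after the job is handed in, with the robot touching nothing.
It also fails if it takes over 64 s, if anything falls off the work surface, if the arm or the gripper's body presses on something with over 40 N, if the wrist force passes 120 N, or if a joint passes its speed limit or range.

ROBOT

A 7-joint arm with a two-finger parallel gripper is mounted at the origin on a cart in front of the work surface, level with it; the furniture and walls round the work are solid. World frame = base frame: x ahead of the robot, y to its left, z up, the work surface at z = 0. Lengths are in m, angles in degrees, forces in N, time in s.
With the tool pointing down it reaches from about 0.4 to 0.85 m from the base axis. Payload 4.5 kg.
Tool frame: the origin (TCP) lies where the fingers leave the gripper's body, on its centre line; the fingertips stand 73 mm ahead of it and the grasp point (between the pads) lies 54 mm ahead of it; z points along the fingers, y is the line along which they close (so a half turn about z gives the same grasp; the last joint's range is limited). The gripper opens to 85 mm and grips with 20 to 120 N. Pads are 22 mm wide; open, the fingers measure 114 mm over their backs; the gripper's body (76 mm by 85 mm) begins 54 mm behind the grasp point. The pads swing forward as they close: fully open they stand 13 mm farther back than shut.
Start: joints at [75.791, 39.483, -11.15, 89.685, 9.013, 51.709, -12.324], TCP at [0.174, -0.6, 0.304] pointing down, gripper open.
Joint ranges: [-172.22, 172.22], [-26.19, 119.32], [-84.43, 86.54], [7.71, 146.69], [-57.33, 237.33], [2.42, 119.75], [-152.13, 152.13]. Speed limits (degrees/s): [147.25, 147.25, 180, 180, 180, 180, 180].

INTERFACE

Orientations are given as a 3x3 rotation matrix whose columns are the frame's x, y, z axes.
In Python, from plant import robot, optics gives the robot as it stands.
- The arm moves only by the tool step_arm, never from a script. Its argument "motion" is a list of rows, each a list of 7 numbers: the shift along the tool's x, y, z in mm, then the turn, a rotation vector about the tool's x, y, z in degrees, then the closure, from 0 (fully open) to 1 (shut). A call has 1 to 12 rows; each row shifts and turns the commanded pose from where the row before left it, along the tool's axes as they then stand; what a row does not reach is not made up. A row lasts 1/10 s, in which the tool goes at most 50 mm and 8.59 degrees, less where a joint would pass 70% of its speed; a pose out of reach is approached as far as the arm can. A call with a gripper value outside its range is refused whole. The fingers move at their own pace and stop on an object; "force" is the grip in N (left out, the last holds). Time passes only in rows, so rows that do not move let the fingers close. It gives the time, the measured TCP pose, the force, the opening and the grip force at its end, in the units of the state.
- robot.observe(): the state, without advancing time (a new reading comes with each control period).
- optics.grab_frame(name): name is "scene" or "top" or "wrist"; returns a dict with "img" (420x560x3 uint8, red, green, blue), "mtx" (3x3 intrinsics, pixels), "position" and "rotation" of the camera in the world; the wrist camera has in their place "hand_eye" (4x4, takes a point from camera to tool coordinates, whose origin is the TCP and whose axes are the flange's). Camera axes: x right, y down, z forward; pixel columns grow to the right and rows downward; lengths in m; the calibration is good to about 2 mm. A picture is of the moment at which its call begins: read the wrist's pose just before it. There is no depth.
- robot.finish_job(): hands the job in; it is judged then, once.
Trained networks look in the newest picture that a camera, given by its name, has taken for a name from the list of things; names that differ only in an ending like _2 or _b are one class to them, and where a whole thing is asked for, a point or a joint stands for the part that bears it (a point fixed in the world has none). Each returns a list of dicts, best first, with "conf" (0 to 1); they miss things now and then, are a little off and sometimes report something else, mostly with a low value. They report only what shows in the picture. A call takes as long as a camera call. They do not tell look-alikes from the thing itself.
- optics.trace(query, camera): "pixels" (420x560 bool, what is visible of it) and "bbox" ([left, top, right, bottom] in pixels, round what is visible of it).
- optics.tip_of(query, camera): "uv" ([column, row] in pixels: a listed point, or the origin of a listed thing).
The state is a dict: "clock": time; "qpos": joint angles; "qvel": joint speeds; "effort": joint torques, N m; "eef_pos": TCP position; "ee_rot": TCP orientation; "contact_force": force on the tool from outside, world axes, zero at the start; "torque": the same for the moment, N m; "grip_width": finger opening in m; "gripper_force": force on a finger pad.
Only numpy, scipy, OpenCV 4.12 (cv2) and the standard library are available. Lean on these libraries where they do the work, as an engineer would, in place of code of your own. Each camera call takes 0.05 s, during which the arm holds its last target. There are 200 camera calls.

## Working session

There is one attempt and no reset: what is moved stays moved. The work goes in short steps, Python scripts to look and compute and a tool call to move; the robot and the scene stay as the last step left them, time stands still between calls to the robot, and variables do not carry over. Pictures are saved under pics/ and viewed, at most 10 in all, crops included, and the job is handed in when it is done.

Besides the shell and the picture viewer there is one more tool, called after "Emit:" as name(argument=value, ...) on one line, values as JSON. step_arm: Moves the arm, as the interface text tells. Its arguments: {"type":"object","properties":{"motion":{"type":"array","items":{"type":"array","items":{"type":"number"}}},"force":{"type":"number"}},"required":["motion"]}

```bash
mkdir -p pics; cat > h.py <<'E'
import numpy as np, cv2
from plant import robot, optics
def ray(f,uv):
    d=np.linalg.inv(f["mtx"])@np.array([uv[0],uv[1],1.]); return np.array(f["position"]),np.array(f["rotation"])@d
def at(f,uv,z):
    p,d=ray(f,uv); return p+d*(z-p[2])/d[2]
def px(f,P):
    c=np.array(f["rotation"]).T@(np.array(P)-f["position"]); c=f["mtx"]@c; return c[:2]/c[2]
def wf():
    s=robot.observe(); f=optics.grab_frame("wrist"); H=np.array(f["hand_eye"]); R=np.array(s["ee_rot"])
    f["position"]=np.array(s["eef_pos"])+R@H[:3,3]; f["rotation"]=R@H[:3,:3]; return f
def save(f,n): cv2.imwrite("pics/"+n,f["img"][...,::-1])
E
python3 - <<'E'
from h import *
np.set_printoptions(precision=3,suppress=True)
f={}
for c in("scene","top"):
    f[c]=optics.grab_frame(c); print(c,f[c]["position"])
    for q,z in(("guide_end",.028),("lever_point",.039),("tab_top",.064),("spanner",.01),("chuck_base",0),("nib_tin",0),("ink_bottle",0),("loupe",0),("vial",0),("eraser",0),("burin",0),("small_carton",0)):
        for r in optics.tip_of(q,c)[:3]: print(q,round(r["conf"],2),np.array(r["uv"]),at(f[c],r["uv"],z))
cv2.imwrite("pics/a.png",cv2.resize(np.hstack([f["scene"]["img"],f["top"]["img"]])[...,::-1],(800,300)))
cv2.imwrite("pics/t.png",cv2.resize(f["top"]["img"],(784,588))[...,::-1])
E
```

```text
scene [0.167 0.499 0.84 ]
guide_end 0.75 [317.4 213.6] [ 0.55  -0.211  0.028]
lever_point 0.56 [258.6 280.9] [0.546 0.067 0.039]
lever_point 0.24 [190.7 248. ] [0.751 0.081 0.039]
tab_top 0.86 [423.3 191.4] [ 0.332 -0.415  0.064]
tab_top 0.79 [326.5 169.1] [ 0.606 -0.353  0.064]
tab_top 0.7 [311.8 211.7] [ 0.549 -0.177  0.064]
spanner 0.95 [283.5 246. ] [ 0.572 -0.074  0.01 ]
spanner 0.9 [386.2 205.3] [ 0.41  -0.364  0.01 ]
spanner 0.68 [354.6 186. ] [ 0.525 -0.389  0.01 ]
chuck_base 0.81 [267.8 261.1] [ 0.582 -0.017  0.   ]
chuck_base 0.35 [317.5 211.5] [ 0.568 -0.243  0.   ]
nib_tin 0.48 [255.4 225.7] [ 0.684 -0.099  0.   ]
ink_bottle 0.77 [191.4 249.3] [0.775 0.063 0.   ]
loupe 0.6 [309.  279.3] [ 0.463 -0.027  0.   ]
vial 0.66 [217.7 233.3] [ 0.754 -0.019  0.   ]
vial 0.59 [267.  265.1] [ 0.576 -0.005  0.   ]
eraser 0.65 [342.8 243.4] [ 0.449 -0.176  0.   ]
eraser 0.38 [265.6 267.3] [0.575 0.003 0.   ]
burin 0.5 [260.4 201.5] [ 0.73  -0.186  0.   ]
small_carton 0.7 [286.2 340.2] [0.42 0.14 0.  ]
top [ 0.453 -0.1    1.167]
guide_end 0.83 [323.8 231.1] [ 0.547 -0.208  0.028]
lever_
[... 193 characters left out ...]
.064]
tab_top 0.59 [428.1 315.6] [ 0.347 -0.435  0.064]
spanner 0.88 [400.3 239.5] [ 0.524 -0.394  0.01 ]
spanner 0.87 [391.4 286. ] [ 0.414 -0.368  0.01 ]
spanner 0.74 [275.  224.7] [ 0.566 -0.092  0.01 ]
chuck_base 0.61 [241.1 217.9] [ 0.585 -0.009  0.   ]
nib_tin 0.88 [273.4 177.4] [ 0.685 -0.09   0.   ]
ink_bottle 0.7 [209.9 140. ] [0.782 0.067 0.   ]
ink_bottle 0.68 [238.  219.1] [ 0.583 -0.001  0.   ]
loupe 0.63 [248.  271.4] [ 0.455 -0.024  0.   ]
vial 0.55 [244.2 152.9] [ 0.748 -0.018  0.   ]
eraser 0.52 [314.  274.4] [ 0.445 -0.184  0.   ]
eraser 0.35 [211.7 141. ] [0.78  0.062 0.   ]
burin 0.48 [310.3 156.7] [ 0.735 -0.182  0.   ]
small_carton 0.58 [177.1 287.2] [0.421 0.146 0.   ]
```

View pics/t.png

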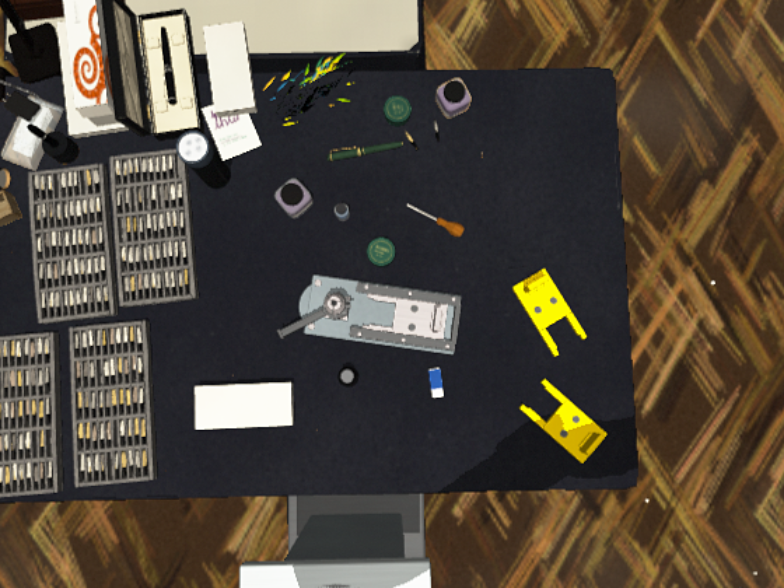

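View pics/a.png

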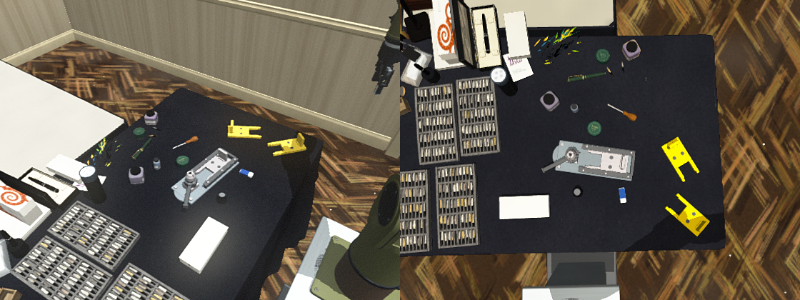

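The top view shows the steel spanner in the guide at about px (300,226), with its tab at (311,225). Two look-alike yellow forks lie loose at (391,222) and (404,300). The chuck's spindle is at (239,216) and its lever points down-left. I'm choosing the steel one in the guide. Next is a close crop and the pose numbers.

```bash
python3 - <<'E'
from h import *
np.set_printoptions(precision=4,suppress=True)
f=optics.grab_frame("top"); c=f["img"][180:270,185:345]; cv2.imwrite("pics/c.png",cv2.resize(c,(800,450),interpolation=2)[...,::-1])
s=robot.observe(); print(s["eef_pos"],s["ee_rot"],s["contact_force"],s["clock"]); print(optics.grab_frame("wrist")["hand_eye"])
A=np.array([.584,-.008]);u=np.array([.5485,-.21])-A;u/=np.linalg.norm(u);n=np.array([-u[1],u[0]])
print(u,np.degrees(np.arctan2(u[1],u[0])))
for x,y,z in((0,0,.084),(210,52,.01),(210,-52,.01),(171,0,.064),(205,0,.028)): print(x,y,(px(f,[*(A+u*x/1e3+n*y/1e3),z])-[185,180])*5)
E
```

```text
[ 0.1739 -0.6003  0.3039] [[ 0.9605  0.2782  0.    ]
 [ 0.2782 -0.9605 -0.    ]
 [ 0.      0.     -1.    ]] [0.2674 0.5874 0.2598] 1.35
[[ 0.0001 -0.9562 -0.2926  0.0749]
 [ 1.     -0.0003  0.0015 -0.0014]
 [-0.0015 -0.2926  0.9562 -0.069 ]
 [ 0.      0.      0.      1.    ]]
[-0.1731 -0.9849] -99.96752240136327
0 0 [263.7807 171.9897]
210 52 [720.2115 151.5047]
210 -52 [689.4002 362.9681]
171 0 [632.6993 233.943 ]
205 0 [698.1539 251.9261]
```

View pics/c.png

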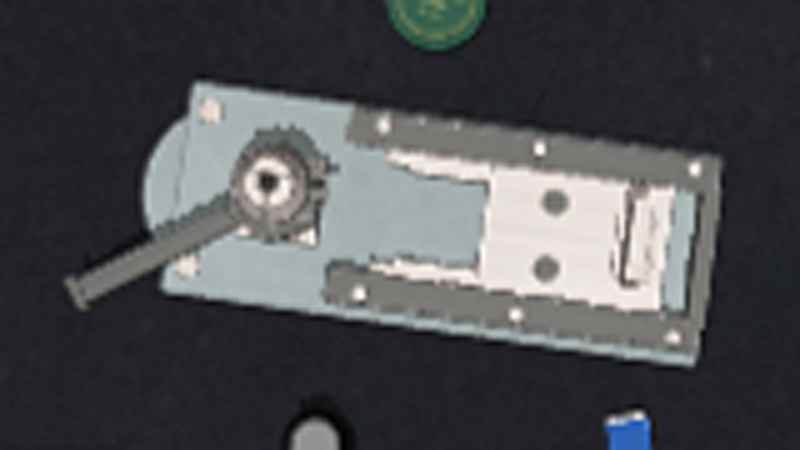

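The crop confirms it: a steel spanner in the rails with its tab at crop (645,235), jaws pointing at the spindle at (268,182). The lever runs to (75,290). The plate edges put the guide about 2° off my first estimate, so I'll correct from close up. Moving above the tab now.

Emit:
step_arm(motion=[[20,-12,0,0,0,0,0],[40,-25,0,0,0,0,0],[40,-25,0,0,0,0,0],[40,-25,0,0,0,0,0],[40,-25,0,0,0,0,0],[40,-25,0,0,0,0,0],[40,-25,0,0,0,0,0],[40,-25,0,0,0,0,0],[40,-25,0,0,0,0,0],[40,-25,0,0,0,0,0],[40,-25,0,0,0,0,0],[20,-12,0,0,0,0,0]])

```text
clock: 2.6
eef_pos: [0.5236, -0.2098, 0.3042]
ee_rot: [[0.959, 0.284, 0.003], [0.284, -0.959, 0.002], [0.003, -0.002, -1.0]]
contact_force: [-0.0, -0.1, 0.1]
grip_width: 0.0853
gripper_force: 0.0
```

Emit:
step_arm(motion=[[20,-10,0,0,0,6,0],[15,-10,0,0,0,6,0],[10,0,0,0,0,6,0],[0,0,0,0,0,6,0],[0,0,0,0,0,0,0],[0,0,0,0,0,0,0]])

```text
clock: 3.2
eef_pos: [0.5595, -0.1864, 0.3038]
ee_rot: [[0.991, -0.134, -0.0], [-0.134, -0.991, -0.0], [-0.0, 0.0, -1.0]]
contact_force: [0.1, 1.4, 0.5]
grip_width: 0.0853
gripper_force: 0.0
```

```bash
python3 - <<'E'
from h import *
np.set_printoptions(precision=4,suppress=True)
s=robot.observe(); f=wf(); save(f,"w1.png"); print(s["eef_pos"],s["ee_rot"],s["clock"],s["qpos"],s["contact_force"])
for q,z in(("guide_end",.028),("lever_point",.039),("tab_top",.064),("chuck_base",0)):
    for r in optics.tip_of(q,"wrist")[:2]: print(q,r["conf"],r["uv"],at(f,r["uv"],z))
t=optics.grab_frame("top")
for uv in((220.8,217.2),(326.1,232.2)): print(at(t,uv,.01))
E
```

```text
[ 0.5595 -0.1864  0.3038] [[ 0.991  -0.1342 -0.0004]
 [-0.1342 -0.991  -0.0003]
 [-0.0003  0.0003 -1.    ]] 3.2 [ 14.29    36.5399  -0.5953  96.3515   0.5096  47.1278 -84.248 ] [0.0832 1.3603 0.4937]
guide_end 0.7 [309.7, 195.6] [ 0.545 -0.213  0.028]
guide_end 0.58 [62.9, 313.8] [0.4311 0.1221 0.028 ]
lever_point 0.77 [74.6, 228.7] [0.5452 0.0597 0.039 ]
lever_point 0.64 [263.3, 25.0] [ 0.7203 -0.187   0.039 ]
tab_top 0.81 [277.7, 199.2] [ 0.5548 -0.1779  0.064 ]
tab_top 0.61 [440.5, 119.9] [ 0.6116 -0.3439  0.064 ]
chuck_base 0.72 [136.1, 183.3] [ 0.5819 -0.0049  0.    ]
[0.5869 0.0395 0.01  ]
[ 0.5456 -0.2151  0.01  ]
```

View pics/w1.png

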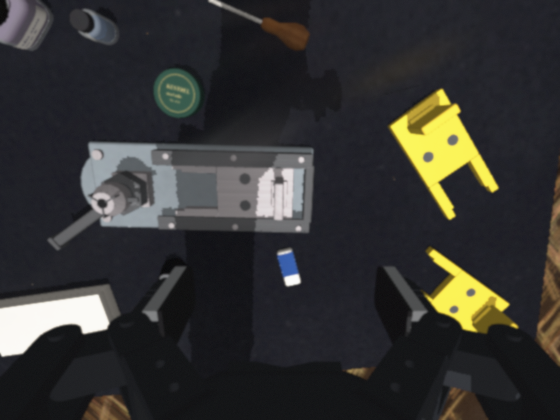

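The wrist view shows the fork in its guide with the tab at (278,195), the spindle head at (105,203) and the lever end at (55,243). The yellow look-alikes are at the right. The tab is about 172 mm out, so the spanner is about 77 mm out, which fits the given range. Guide direction is −99.2°. Now descending to straddle the tab and grip it.

Emit:
step_arm(motion=[[-7,-8,20,0,0,1.5,0],[0,0,40,0,0,0,0],[0,0,40,0,0,0,0],[0,0,40,0,0,0,0],[0,0,30,0,0,0,0],[0,0,18,0,0,0,0],[0,0,10,0,0,0,0],[0,0,0,0,0,0,0]])

```text
clock: 4.3
eef_pos: [0.5534, -0.1774, 0.1049]
ee_rot: [[0.987, -0.162, -0.002], [-0.162, -0.987, 0.001], [-0.002, -0.0, -1.0]]
contact_force: [-0.5, 0.6, -0.7]
grip_width: 0.0857
gripper_force: 0.0
```

Emit:
step_arm(motion=[[0,0,0,0,0,0,0.5],[0,0,0,0,0,0,0.7],[0,0,0,0,0,0,0.85],[0,0,0,0,0,0,1],[0,0,0,0,0,0,1],[0,0,0,0,0,0,1],[0,0,0,0,0,0,1],[0,0,0,0,0,0,1]], force=25)

```text
clock: 5.1
eef_pos: [0.554, -0.1778, 0.1064]
ee_rot: [[0.987, -0.163, 0.001], [-0.163, -0.987, -0.001], [0.001, 0.0, -1.0]]
contact_force: [-0.1, -0.0, 4.9]
grip_width: 0.0097
gripper_force: 26.0
```

The tab is gripped (9.7 mm opening). Pushing toward the spindle.

Emit:
step_arm(motion=[[0,-4,0,0,0,0,1],[0,-8,0,0,0,0,1],[0,-10,0,0,0,0,1],[0,-10,0,0,0,0,1],[0,-10,0,0,0,0,1],[0,-10,0,0,0,0,1],[0,-6,0,0,0,0,1],[0,-4,0,0,0,0,1],[0,0,0,0,0,0,1]])

```text
clock: 6.0
eef_pos: [0.5643, -0.1169, 0.1064]
ee_rot: [[0.987, -0.163, 0.001], [-0.163, -0.987, -0.001], [0.001, 0.001, -1.0]]
contact_force: [0.2, -2.7, 6.8]
grip_width: 0.0097
gripper_force: 26.2
```

Emit:
step_arm(motion=[[0,-3,0,0,0,0,1],[0,-3,0,0,0,0,1],[0,-2,0,0,0,0,1],[0,0,0,0,0,0,1],[0,0,0,0,0,0,1]])

```text
clock: 6.5
eef_pos: [0.5655, -0.1099, 0.1064]
ee_rot: [[0.986, -0.164, 0.001], [-0.164, -0.986, -0.002], [0.001, 0.002, -1.0]]
contact_force: [-1.2, -3.5, 5.5]
grip_width: 0.0096
gripper_force: 26.2
```

Emit:
step_arm(motion=[[0,-3,0,0,0,0,1],[0,-2,0,0,0,0,1],[0,-1,0,0,0,0,1],[0,0,0,0,0,0,1]])

```text
clock: 6.9
eef_pos: [0.5664, -0.1042, 0.1064]
ee_rot: [[0.986, -0.164, 0.001], [-0.164, -0.986, -0.002], [0.001, 0.002, -1.0]]
contact_force: [-1.3, -4.4, 5.8]
grip_width: 0.0095
gripper_force: 26.2
```

Emit:
step_arm(motion=[[0,-1,0,0,0,0,1],[0,-1,0,0,0,0,1],[0,0,0,0,0,0,1]])

```text
clock: 7.2
eef_pos: [0.5667, -0.1024, 0.1064]
ee_rot: [[0.986, -0.164, 0.001], [-0.164, -0.986, -0.003], [0.001, 0.002, -1.0]]
contact_force: [-1.7, -5.4, 6.7]
grip_width: 0.0096
gripper_force: 26.2
```

Emit:
step_arm(motion=[[0,-1,0,0,0,0,1],[0,-1,0,0,0,0,1],[0,0,0,0,0,0,1]])

```text
clock: 7.5
eef_pos: [0.5668, -0.1017, 0.1064]
ee_rot: [[0.986, -0.165, 0.001], [-0.165, -0.986, -0.004], [0.001, 0.004, -1.0]]
contact_force: [-0.6, -7.3, 6.1]
grip_width: 0.0095
gripper_force: 26.2
```

Emit:
step_arm(motion=[[0,-2,0,0,0,0,1],[0,-2,0,0,0,0,1],[0,0,0,0,0,0,1],[0,0,0,0,0,0,1]])

```text
clock: 7.9
eef_pos: [0.5668, -0.1014, 0.1065]
ee_rot: [[0.986, -0.168, -0.0], [-0.168, -0.986, -0.009], [0.001, 0.008, -1.0]]
contact_force: [-2.6, -12.9, 5.5]
grip_width: 0.0097
gripper_force: 27.2
```

The spanner stops firm at 95 mm for the tab, so it is home. Releasing, lifting and looking again.

Emit:
step_arm(motion=[[0,5,0,0,0,0,0.6],[0,0,0,0,0,0,0.3],[0,0,0,0,0,0,0.3],[0,0,-20,0,0,0,0.3],[0,0,-40,0,0,0,0.6],[0,0,-40,0,0,0,1],[0,0,-40,0,0,0,1],[0,-25,0,0,0,-7,1],[0,-30,0,0,0,-7,1],[0,0,0,0,0,-7,1],[0,0,0,0,0,-7,1],[0,0,0,0,0,-6,1]])

```text
clock: 9.1
eef_pos: [0.5718, -0.0433, 0.2458]
ee_rot: [[0.906, 0.423, -0.0], [0.423, -0.906, 0.001], [0.0, -0.001, -1.0]]
contact_force: [-0.7, -0.1, 0.2]
grip_width: -0.0001
gripper_force: 0.0
```

```bash
python3 - <<'E'
from h import *
np.set_printoptions(precision=4,suppress=True)
s=robot.observe(); f=wf(); save(f,"w2.png"); print(s["eef_pos"],s["ee_rot"],s["clock"],s["qpos"],s["contact_force"])
t=optics.grab_frame("top")
for n,g in(("wrist",f),("top",t)):
  for q,z in(("guide_end",.028),("lever_point",.039),("tab_top",.064),("chuck_base",0),("loupe",0),("small_carton",0)):
    for r in optics.tip_of(q,n)[:1]: print(n,q,r["conf"],r["uv"],at(g,r["uv"],z))
E
```

```text
[ 0.5718 -0.0433  0.2458] [[ 0.9059  0.4235 -0.0004]
 [ 0.4235 -0.9059  0.001 ]
 [ 0.0001 -0.0011 -1.    ]] 9.1 [  4.3744  39.9012  -7.8393 102.2173   7.9934  38.4402 -72.8793] [-0.6669 -0.0653  0.1733]
wrist guide_end 0.64 [339.9, 245.3] [ 0.5522 -0.1129  0.028 ]
wrist lever_point 0.6 [164.8, 181.7] [0.5434 0.0645 0.039 ]
wrist tab_top 0.96 [340.8, 243.9] [ 0.5646 -0.1001  0.064 ]
wrist chuck_base 0.81 [257.2, 172.2] [ 0.5794 -0.0077  0.    ]
wrist loupe 0.89 [227.9, 270.8] [ 0.4623 -0.0226  0.    ]
wrist small_carton 0.93 [68.2, 247.0] [0.4147 0.1483 0.    ]
top guide_end 0.25 [277.2, 223.8] [ 0.5664 -0.0971  0.028 ]
top lever_point 0.5 [206.6, 233.7] [0.545  0.0696 0.039 ]
top tab_top 0.94 [382.8, 201.4] [ 0.6106 -0.344   0.064 ]
top small_carton 0.74 [174.0, 287.1] [0.4209 0.1539 0.    ]
```

View pics/w2.png

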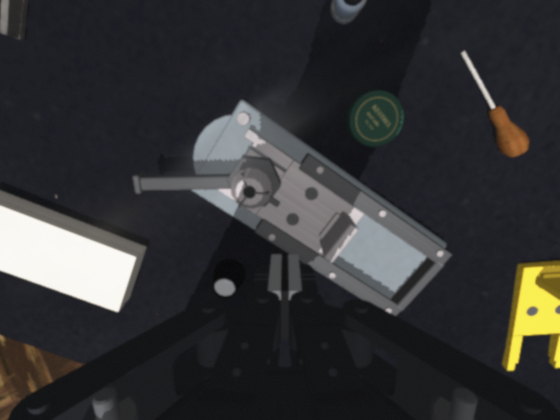

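The spanner is home: its tab is 95 mm from the spindle, jaws round the square, rails empty behind it. The lever runs from (250,185) to (137,184) in the picture, at about 115.6° in the world frame. The next move places the closed fingers on the anticlockwise side of the lever at 75 mm radius.

Emit:
step_arm(motion=[[-11,-20,0,0,0,0,1],[0,-40,0,0,0,0,1],[0,-34,0,0,0,0,1],[0,-10,20,0,0,0,1],[0,0,40,0,0,0,1],[0,0,40,0,0,0,1],[0,0,30,0,0,0,1],[0,0,18,0,0,0,1],[0,0,0,0,0,0,1]])

```text
clock: 10.7
eef_pos: [0.5174, 0.045, 0.0957]
ee_rot: [[0.909, 0.417, -0.004], [0.417, -0.909, -0.001], [-0.004, -0.001, -1.0]]
contact_force: [-0.9, 0.3, 0.3]
grip_width: 0.0003
gripper_force: 0.0
```

Emit:
step_arm(motion=[[6,0,0,0,0,0,1],[6,0,0,0,0,0,1],[4,0,0,0,0,0,1],[0,0,0,0,0,0,1]])

```text
clock: 11.1
eef_pos: [0.5343, 0.0521, 0.0988]
ee_rot: [[0.909, 0.417, 0.002], [0.417, -0.909, 0.001], [0.002, 0.0, -1.0]]
contact_force: [-0.6, 0.1, 0.0]
grip_width: 0.0002
gripper_force: 0.0
```

Emit:
step_arm(motion=[[4,-0.7,0,0,0,3,1],[7.9,-1.3,0,0,0,6,1],[7.9,-1.3,0,0,0,6,1],[7.9,-1.3,0,0,0,6,1],[0,0,0,0,0,0,1]])

```text
clock: 11.6
eef_pos: [0.5585, 0.064, 0.0983]
ee_rot: [[0.998, 0.063, 0.001], [0.063, -0.998, -0.001], [0.001, 0.001, -1.0]]
contact_force: [-2.1, -0.3, 1.9]
grip_width: -0.0003
gripper_force: 0.4
```

```bash
cat > st.py <<'E'
from h import *
np.set_printoptions(precision=3,suppress=True)
s=robot.observe(); R=np.array(s["ee_rot"]); p=np.array(s["eef_pos"]); A=np.array([.5795,-.008,p[2]])
print("axis in tool",R.T@(A-p)*1e3,"lever ang from tool",np.degrees(np.arctan2(-R[1,1],-R[0,1])),"F tool",R.T@np.array(s["contact_force"]),s["clock"],"q7",s["qpos"][6])
t=optics.grab_frame("top"); f=wf()
for n,g in(("wrist",f),("top",t)):
  for q,z in(("lever_point",.039),("tab_top",.064)):
    for r in optics.tip_of(q,n)[:2]:
      P=at(g,r["uv"],z)-A; print(n,q,round(r["conf"],2),np.round(r["uv"]),"r",np.hypot(P[0],P[1]),"ang",np.degrees(np.arctan2(P[1],P[0])))
E
python3 st.py
```

```text
axis in tool [16.39  73.173  0.051] lever ang from tool 93.62107874424318 F tool [-2.122  0.18  -1.934] 11.6 q7 -97.05368172034319
wrist lever_point 0.56 [274. 252.] r 0.07926871032703998 ang 93.36862479571722
top tab_top 0.89 [386. 203.] r 0.34435280803757096 ang -85.42907594688903
top tab_top 0.73 [282. 224.] r 0.10275413542178592 ang -99.9873098494628
```

Emit:
step_arm(motion=[[7.9,-1.3,0,0,0,6,1],[7.9,-1.3,0,0,0,6,1],[7.9,-1.3,0,0,0,6,1],[7.9,-1.3,0,0,0,6,1],[0,0,0,0,0,0,1]])

```text
clock: 12.4
eef_pos: [0.5898, 0.0663, 0.0977]
ee_rot: [[0.938, -0.348, -0.001], [-0.348, -0.938, -0.0], [-0.0, 0.001, -1.0]]
contact_force: [-0.4, 0.3, 0.3]
grip_width: 0.0001
gripper_force: 0.4
```

```bash
python3 st.py
```

```text
axis in tool [16.158 73.23   0.031] lever ang from tool 69.66180700244318 F tool [-0.477 -0.167 -0.297] 12.4 q7 -110.96034761069465
wrist lever_point 0.81 [271. 252.] r 0.08042711403538635 ang 69.5790286087829
top tab_top 0.69 [276. 222.] r 0.08830494375061895 ang -98.10426268501078
top tab_top 0.61 [427. 318.] r 0.4866380115444813 ang -119.29990421067649
```

Emit:
step_arm(motion=[[7.9,-1.3,0,0,0,6,1],[7.9,-1.3,0,0,0,6,1],[5.2,-0.9,0,0,0,4,1],[0,0,0,0,0,0,1]])

```text
clock: 13.1
eef_pos: [0.6101, 0.0605, 0.0978]
ee_rot: [[0.806, -0.592, -0.001], [-0.592, -0.806, -0.0], [-0.0, 0.0, -1.0]]
contact_force: [-1.1, -0.2, -0.3]
grip_width: 0.0004
gripper_force: 0.6
```

```bash
python3 st.py
```

```text
axis in tool [15.921 73.364  0.017] lever ang from tool 53.67890018678374 F tool [-0.753  0.836  0.31 ] 13.1 q7 -120.49481558438305
wrist lever_point 0.79 [273. 254.] r 0.07929972588969773 ang 54.20984087259113
top lever_point 0.46 [211. 197.] r 0.08522374792089729 ang 51.328692565024284
top tab_top 0.92 [382. 203.] r 0.3356522823387334 ang -85.44395306638253
top tab_top 0.73 [425. 318.] r 0.48363504187045525 ang -119.55021586069886
```

Moving in smaller steps now, toward the expected stop near 38–43°.

Emit:
step_arm(motion=[[4,-0.7,0,0,0,3,1],[4,-0.7,0,0,0,3,1],[2.6,-0.4,0,0,0,2,1],[0,0,0,0,0,0,1]])

```text
clock: 13.8
eef_pos: [0.6197, 0.0554, 0.0979]
ee_rot: [[0.715, -0.699, -0.0], [-0.699, -0.715, 0.0], [-0.0, -0.0, -1.0]]
contact_force: [-1.8, 0.4, 0.1]
grip_width: -0.0002
gripper_force: 1.1
```

Emit:
step_arm(motion=[[2.6,-0.4,0,0,0,2,1],[2.6,-0.4,0,0,0,2,1],[0,0,0,0,0,0,1],[0,0,0,0,0,0,1]])

```text
clock: 14.2
eef_pos: [0.6243, 0.0521, 0.0979]
ee_rot: [[0.665, -0.747, 0.001], [-0.747, -0.665, -0.0], [0.001, -0.001, -1.0]]
contact_force: [-1.4, 3.3, -1.4]
grip_width: -0.0003
gripper_force: 1.1
```

```bash
python3 st.py
```

```text
axis in tool [15.074 73.407 -0.039] lever ang from tool 41.665376079655864 F tool [-3.393 -1.077  1.44 ] 14.2 q7 -127.8058008785507
wrist lever_point 0.73 [275. 252.] r 0.07824646710307838 ang 41.12020137414052
top lever_point 0.59 [216. 191.] r 0.08712187440031652 ang 39.225375012356196
top tab_top 0.93 [384. 200.] r 0.33957447169477994 ang -84.07164586744075
top tab_top 0.72 [426. 317.] r 0.4845628337934131 ang -119.04329510416515
```

Emit:
step_arm(motion=[[2.6,-0.4,0,0,0,1,1],[0,0,0,0,0,0,1],[0,0,0,0,0,0,1]])

```text
clock: 14.8
eef_pos: [0.626, 0.0503, 0.098]
ee_rot: [[0.651, -0.759, 0.0], [-0.759, -0.651, -0.0], [0.0, -0.0, -1.0]]
contact_force: [-1.6, 2.8, 0.2]
grip_width: 0.0001
gripper_force: 1.3
```

Emit:
step_arm(motion=[[2.6,0,0,0,0,1,1],[0,0,0,0,0,0,1],[0,0,0,0,0,0,1]])

```text
clock: 15.1
eef_pos: [0.6276, 0.0488, 0.0979]
ee_rot: [[0.638, -0.77, 0.0], [-0.77, -0.638, 0.001], [-0.0, -0.0, -1.0]]
contact_force: [-1.1, 4.1, 1.1]
grip_width: -0.0001
gripper_force: 2.1
```

```bash
python3 st.py
```

```text
axis in tool [12.963 73.285 -0.032] lever ang from tool 39.66041571396016 F tool [-3.822 -1.748 -1.079] 15.1 q7 -128.94949935978644
wrist lever_point 0.94 [272. 248.] r 0.07962967654759591 ang 36.16338141005733
top lever_point 0.46 [218. 193.] r 0.07921026425406105 ang 39.48061349152911
top lever_point 0.27 [279. 224.] r 0.09492729551911654 ang -98.64036677841231
top tab_top 0.79 [279. 224.] r 0.09514903615471562 ang -100.42231414035761
top tab_top 0.73 [385. 200.] r 0.3434778608263137 ang -84.19094713333314
```

Emit:
step_arm(motion=[[2.5,0,0,0,0,0,1],[0,0,0,0,0,0,1],[0,0,0,0,0,0,1]])

```text
clock: 15.7
eef_pos: [0.6282, 0.0482, 0.0979]
ee_rot: [[0.639, -0.769, -0.003], [-0.769, -0.639, 0.003], [-0.004, 0.0, -1.0]]
contact_force: [-3.5, 7.7, 3.2]
grip_width: -0.0
gripper_force: 4.0
```

Emit:
step_arm(motion=[[2.5,0,0,0,0,0,1],[0,0,0,0,0,0,1],[0,0,0,0,0,0,1]])

```text
clock: 16.0
eef_pos: [0.6286, 0.0478, 0.0978]
ee_rot: [[0.64, -0.769, -0.005], [-0.769, -0.64, 0.005], [-0.007, 0.001, -1.0]]
contact_force: [-5.8, 9.2, 6.3]
grip_width: -0.0001
gripper_force: 5.7
```

Emit:
step_arm(motion=[[3,0,0,0,0,0,1],[3,0,0,0,0,0,1],[0,0,0,0,0,0,1],[0,0,0,0,0,0,1]])

```text
clock: 16.4
eef_pos: [0.6296, 0.0468, 0.0977]
ee_rot: [[0.641, -0.767, -0.012], [-0.767, -0.641, 0.01], [-0.016, 0.003, -1.0]]
contact_force: [-12.2, 16.2, 12.5]
grip_width: -0.0001
gripper_force: 9.8
```

```bash
python3 st.py; python3 - <<'E'
from h import *
f=wf(); save(f,"w3.png")
E
```

```text
axis in tool [ 9.949 73.645  0.071] lever ang from tool 39.874755366954304 F tool [-20.505  -0.968 -12.22 ] 16.4 q7 -128.53947048717208
wrist lever_point 0.56 [276. 253.] r 0.07802727018381916 ang 36.305771016920765
wrist lever_point 0.45 [558. 322.] r 0.06758601681830463 ang -168.61227864963672
top lever_point 0.73 [219. 192.] r 0.08055844393867488 ang 35.70774737691853
top lever_point 0.56 [248. 266.] r 0.11413695812029563 ang -170.99506447241873
top tab_top 0.96 [279. 225.] r 0.09424831125018959 ang -101.3721861047494
top tab_top 0.9 [385. 200.] r 0.34311088676374396 ang -84.34191171849076
```

View pics/w3.png

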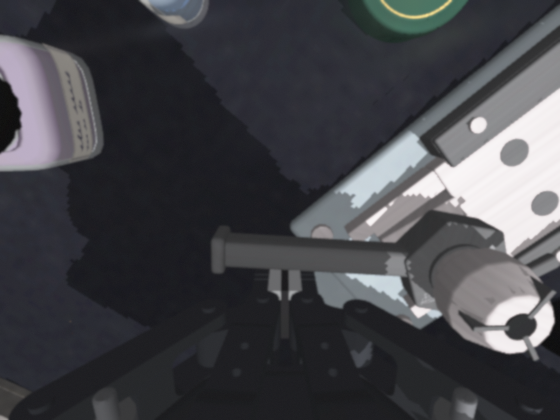

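The fingers bear on the lever at (285,255). The lever sits at about 36°, against an expected 37–43° with the spindle's play, and it resists 20 N without yielding, so the nut is tight. Backing off and lifting.

Emit:
step_arm(motion=[[-8,0,0,0,0,0,1],[-8,0,0,0,0,0,1],[-12,0,0,0,0,0,1],[-5,0,-20,0,0,0,1],[0,0,-40,0,0,0,1],[0,0,-40,0,0,-7,1],[0,0,-40,0,0,-7,0.7],[0,0,0,0,0,-7,0.5],[0,0,0,0,0,-7,0.5],[0,0,0,0,0,-7,0.5],[0,0,0,0,0,-6.6,0.5],[0,0,0,0,0,0,0.5]])

```text
clock: 17.95
eef_pos: [0.6136, 0.064, 0.2378]
ee_rot: [[0.988, -0.153, 0.0], [-0.153, -0.988, -0.001], [0.001, 0.001, -1.0]]
contact_force: [0.8, 0.5, -0.2]
grip_width: 0.0426
gripper_force: 0.0
```

```bash
python3 - <<'E'
from h import *
np.set_printoptions(precision=4,suppress=True)
s=robot.observe(); R=np.array(s["ee_rot"]);p=np.array(s["eef_pos"]); print(p,R,s["grip_width"],s["qpos"])
f=wf()
for q,z in(("lever_point",.039),("tab_top",.064)):
  for r in optics.tip_of(q,"wrist")[:2]: print(q,r["conf"],at(f,r["uv"],z))
T=np.array([.5668,-.1016,.106]); print(R.T@(T-p)*1e3)
E
```

```text
[0.6136 0.064  0.2378] [[ 0.9882 -0.1534  0.0005]
 [-0.1534 -0.9882 -0.0011]
 [ 0.0007  0.001  -1.    ]] 0.04259613698844109 [ -13.8146   43.5664    6.3812   95.3658   -6.5494   41.4137 -103.0868]
lever_point 0.7 [0.6409 0.041  0.039 ]
tab_top 0.59 [ 0.5606 -0.102   0.064 ]
[-20.8912 170.7031 131.9697]
```

Emit:
step_arm(motion=[[-6,40,0,0,0,0.6,0.5],[-8,45,0,0,0,0,0.5],[-7,45,0,0,0,0,0.5],[0,30,0,0,0,0,0.5],[0,11,10,0,0,0,0.5],[0,0,35,0,0,0,0.5],[0,0,35,0,0,0,0.5],[0,0,30,0,0,0,0.5],[0,0,15,0,0,0,0.5],[0,0,7,0,0,0,0.5],[0,0,0,0,0,0,0.5]])

```text
clock: 19.2
eef_pos: [0.5656, -0.0996, 0.1054]
ee_rot: [[0.987, -0.162, -0.001], [-0.162, -0.987, 0.0], [-0.001, -0.0, -1.0]]
contact_force: [0.5, -0.2, -0.8]
grip_width: 0.0426
gripper_force: 0.0
```

Emit:
step_arm(motion=[[0,0,0,0,0,0,0.8],[0,0,0,0,0,0,1],[0,0,0,0,0,0,1],[0,0,0,0,0,0,1],[0,0,0,0,0,0,1],[0,0,0,0,0,0,1]], force=30)

```text
clock: 19.8
eef_pos: [0.5662, -0.103, 0.1074]
ee_rot: [[0.986, -0.165, 0.003], [-0.165, -0.986, -0.004], [0.004, 0.003, -1.0]]
contact_force: [0.5, -6.3, 1.3]
grip_width: 0.0096
gripper_force: 33.0
```

The tab is gripped again. Drawing the spanner back.

Emit:
step_arm(motion=[[0,4,0,0,0,0,1],[0,6,0,0,0,0,1],[0,8,0,0,0,0,1],[0,8,0,0,0,0,1],[0,8,0,0,0,0,1],[0,0,0,0,0,0,1]])

```text
clock: 20.4
eef_pos: [0.5612, -0.1333, 0.1073]
ee_rot: [[0.987, -0.162, 0.003], [-0.162, -0.987, 0.001], [0.003, -0.002, -1.0]]
contact_force: [1.2, 0.6, 5.6]
grip_width: 0.0097
gripper_force: 33.7
```

Emit:
step_arm(motion=[[0,8,0,0,0,0,1],[0,8,0,0,0,0,1],[0,8,0,0,0,0,1],[0,8,0,0,0,0,1],[0,6,0,0,0,0,1],[0,3,0,0,0,0,1],[0,0,0,0,0,0,1]])

```text
clock: 21.1
eef_pos: [0.5549, -0.173, 0.1073]
ee_rot: [[0.987, -0.161, 0.004], [-0.161, -0.987, 0.001], [0.004, -0.002, -1.0]]
contact_force: [1.1, 3.1, 6.3]
grip_width: 0.0096
gripper_force: 33.8
```

Emit:
step_arm(motion=[[0,0,0,0,0,0,0.7],[0,0,0,0,0,0,0.5],[0,0,0,0,0,0,0.5],[0,0,-10,0,0,0,0.5],[0,0,-35,0,0,0,0.5],[0,0,-40,0,0,0,0.5],[0,0,-40,0,0,0,0.5],[0,0,-40,0,0,0,0.5],[-10,0,-30,0,0,0,0.5],[0,0,0,0,0,0,0.5]])

```text
clock: 22.1
eef_pos: [0.5442, -0.1734, 0.3058]
ee_rot: [[0.987, -0.163, 0.008], [-0.163, -0.987, -0.002], [0.008, 0.001, -1.0]]
contact_force: [0.0, -0.2, -0.4]
grip_width: 0.0428
gripper_force: 0.0
```

```bash
python3 st.py; python3 - <<'E'
from h import *
f=wf(); save(f,"w4.png")
E
```

```text
axis in tool [   7.808 -168.917   -0.133] lever ang from tool 80.60125052732165 F tool [0.03  0.151 0.45 ] 22.1 q7 -83.87650419852997
wrist tab_top 0.91 [522. 324.] r 0.4761508305760154 ang -119.5015407660506
wrist tab_top 0.86 [281. 189.] r 0.16435609969896767 ang -100.19128807993083
top lever_point 0.58 [217. 190.] r 0.08723265965174644 ang 37.567444251516754
top tab_top 0.64 [383. 200.] r 0.3390425025078666 ang -84.14078777142467
top tab_top 0.63 [425. 318.] r 0.48343859633137953 ang -119.44291071746197
```

View pics/w4.png

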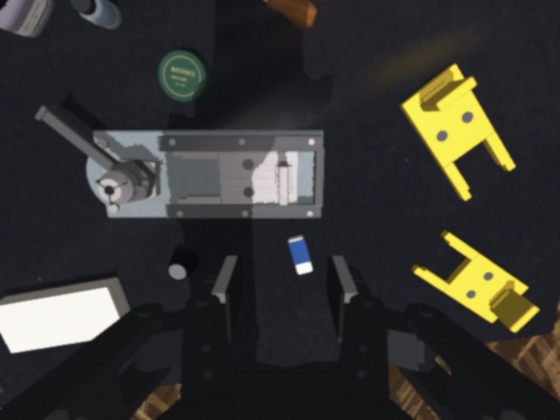

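The spanner's jaws are about 70 mm out, clear of the square: the tab is at (285,185), 164–167 mm from the spindle. The lever is still at about 37°, with its end at (42,113). The tin, loupe, eraser and carton in view haven't been disturbed, and the robot is touching nothing.

```bash
python3 -c "
from plant import robot; print(robot.finish_job())"
```

```text
the job is handed in; nothing more can be done
None
```

I slid the steel spanner home, swung the locknut lever clockwise until it held firm at about 20 N, then drew the spanner back about 70 mm clear of the square, and handed the job in at about 22 s; no verdict came back.

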